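# Seat the high tube and start the incubator

### The arm

A 7-joint arm with a two-finger parallel gripper is mounted at the origin on the work surface. World frame = base frame: x ahead of the robot, y to its left, z up, the work surface at z = 0. Lengths are in m, angles in rad, forces in N, time in s.
With the tool pointing down it reaches from about 0.4 to 0.9 m from the base axis. Payload 5.5 kg.
Tool frame: the origin (TCP) lies midway between the tips of the shut fingers; the grasp point (between the pads) lies 19 mm behind it (manip.grip_depth is the distance from the TCP to the grasp point, in m); z points along the fingers, y is the line along which they close (so a half turn about z gives the same grasp; the last joint's range is limited). The gripper opens to 92 mm and grips with 3 to 60 N. Pads are 19 mm wide; open, the fingers measure 130 mm over their backs; the gripper's body (75 mm by 190 mm) begins 47 mm behind the grasp point.
Start: joints at [1.503, 0.501, -0.427, 1.55, 0.221, 1.138, -0.21], TCP at [0.211, -0.615, 0.195] pointing down, gripper open.
Joint ranges: [-2.88, 2.88], [-0.31, 2.03], [-1.54, 1.56], [0.2, 2.42], [-1.41, 4.55], [0.19, 2.02], [-2.57, 2.57]. Speed limits (rad/s): [2.57, 2.57, 3.14, 3.14, 3.14, 3.14, 3.14].

### API

Orientations are given as a unit quaternion [x, y, z, w].
In Python, from bench import manip, effector, viewer gives the robot as it stands. Calls block until the motion is done:
- manip.move_pose(position, orientation): joint-space move of the TCP to a pose.
- manip.servo_line(position, ori=None, vel=0.15): straight line of the TCP; ori=None keeps the orientation; vel is the mean speed in m/s.
- manip.movej(angles): joint-space move.
- effector.open_jaws() and effector.close(f_grip=None): open the fingers fully, or close them until they stop; f_grip is the grip in N (None keeps the last).
- manip.sleep(seconds).
- manip.solve_ik(position, orientation): joint angles nearest the present ones, or None.
- viewer.get_image(name): name is "scene" or "top" or "wrist"; returns the picture (400x640x3 uint8, red, green, blue); there is no depth.
- viewer.get_calibration(name): a dict with "vfov" (degrees; the focal length in pixels is half the picture's height over the tangent of half this angle, whatever the lens; pixels are square), "cx", "cy" (the principal point, pixels), "dist_coeffs" ([k1, k2, p1, p2, k3] as OpenCV has them; the pictures are not rectified), "eye" and "attitude" of the camera in the world. Camera axes: x right, y down, z forward; pixel columns grow to the right and rows downward; lengths in m; the calibration is good to about 2 mm. A picture is of the moment at which its call begins: read the wrist's pose just before it. get_calibration takes no time and is no camera call; for the wrist camera it gives the pose at the moment of the call.
A pose or a line that the arm cannot do raises manip.PlanningError and nothing moves.
- manip.hand_in(): hands the job in; it is judged then, once.
Readings, each from a call of its own:
- manip.current_clock(): time.
- manip.current_q(): joint angles.
- manip.current_joint_velocities(): joint speeds.
- manip.current_tau(): joint torques, N m.
- manip.current_tool_pos(): TCP position.
- manip.current_tcp_rot(): TCP orientation.
- manip.current_force(): force on the tool from outside, world axes, zero at the start.
- manip.current_wrist_torque(): the same for the moment, N m.
- manip.current_finger_gap(): finger opening in m.
- manip.current_gripper_force(): force on a finger pad.
Only numpy, scipy, OpenCV 4.12 (cv2) and the standard library are available. Lean on these libraries where they do the work, as an engineer would, in place of code of your own. Each camera call takes 0.05 s, during which the arm holds its last target. There are 200 camera calls.

### The job

One of the six capped tubes in the incubator stands higher than the others: press gently on its cap with the fingertips until it is fully home, level with the rest. Then press the round start key down with the fingertips for a moment and let it come back up. Lift nothing, and leave the other tubes, the other two keys and everything standing around alone.

Things in the scene. Friction and masses are not known exactly. Their poses are not given: they have to be found in the camera images.
- incubator: Dry-block incubator: fixed white box 220 (x) x 250 (y) x 80 mm high. Origin: centre of its underside, at table height; yaw within 0.35 rad. On top, 75 mm before the origin (-x), three keys in a row along its y; behind them six identical capped tubes in two rows (10 and 60 mm behind the origin), 55 mm apart along its y. Place and yaw vary; all turns with the box.
- tube_high: The tube not yet home: clear, orange cap 17 mm across, 18 mm tall, in any of the six wells. Origin: centre of the cap's top face. It stands 20 to 28 mm higher than the others; home, its cap top is 125 mm above the table like theirs. Slides straight down with about 5 N of friction, stays where left, stops dead when home. Cracks above 30 N. Could be pulled up, which is not wanted.
- tube_1: One of the five tubes already home, same look. Origin: centre of the cap's top face, 125 mm above the table. Cannot go lower, but could be pulled up. Leave alone.
- tube_2: One of the five tubes already home, same look. Origin: centre of the cap's top face, 125 mm above the table. Cannot go lower, but could be pulled up. Leave alone.
- tube_3: One of the five tubes already home, same look. Origin: centre of the cap's top face, 125 mm above the table. Cannot go lower, but could be pulled up. Leave alone.
- tube_4: One of the five tubes already home, same look. Origin: centre of the cap's top face, 125 mm above the table. Cannot go lower, but could be pulled up. Leave alone.
- tube_5: One of the five tubes already home, same look. Origin: centre of the cap's top face, 125 mm above the table. Cannot go lower, but could be pulled up. Leave alone.
- key_round: Start key: the round, 28 mm white key; origin: centre of its top face, 88 mm above the table (8 mm above the deck). Spring-loaded, goes straight down 5 mm (about 2 N to start it, 5 N fully down) and comes back up by itself; a press counts from 3.5 mm down, kept a fifth of a second or longer. In any of the three key places, which are 60 mm apart.
- key_square: Another key, square, 22 x 22 mm, white key; origin: centre of its top face, 88 mm above the table (8 mm above the deck). Same springing. Leave alone.
- key_bar: Another key, a narrow bar 12 x 36 mm (long along the incubator's y), white key; origin: centre of its top face, 88 mm above the table (8 mm above the deck). Same springing. Leave alone.
- spare_cap: Loose spare tube cap, orange, 17 mm across, 18 mm tall, standing on the left (+y) edge of the incubator's lid (76 mm high there). Origin: centre of its underside. Leave alone.
- specimen_jar: Loose clear specimen jar with white lid, 60 mm across, 70 mm tall, on the table left of the incubator. Origin: centre of its underside. Leave alone.
- wash_bottle: Loose white bottle, 60 mm across, 150 mm tall, on the table right of the incubator, rear. Origin: centre of its underside. Leave alone.
- tip_box: Loose grey box with white lid, 84 x 114 x 57 mm high, on the table right of the incubator. Origin: centre of its underside. Leave alone.
- marker: Loose white and black marker pen, 135 x 14 x 14 mm, lying on the table in front of the incubator. Origin: on its underside, within 5 mm of its middle. Leave alone.

How it is judged:
By the outcome, as a careful person would: the job done as asked, in the order asked, and still so for the second after the job is handed in, with the robot touching nothing.
It also fails if it takes over 48 s, if anything falls off the work surface, if the arm or the gripper's body presses on something with over 40 N, if the wrist force passes 120 N, or if a joint passes its speed limit or range.

## Working session

There is one attempt and no reset: what is moved stays moved. The work goes in short steps, each a Python script; the robot and the scene stay as the last script left them, time stands still between calls to the robot, and variables do not carry over. Pictures are saved under pics/ and viewed, at most 10 in all, crops included, and the job is handed in when it is done.

```bash
mkdir -p pics; ls
python3 - <<'E'
from bench import manip, effector, viewer
import cv2
for n in ("scene","top"):
    im=viewer.get_image(n); cv2.imwrite(f"pics/{n}0.png",im[:,:,::-1]); print(n,viewer.get_calibration(n))
print(viewer.get_calibration("wrist"), manip.current_clock(), manip.current_tcp_rot())
E
```

```text
pics
scene {'vfov': 47.07284028357715, 'cx': 330.2657492073733, 'cy': 203.11594319572325, 'dist_coeffs': array([-0.05288692,  0.        ,  0.        ,  0.        ,  0.        ]), 'eye': array([1.0974312 , 0.11830116, 0.74588676]), 'attitude': array([ 0.59884803,  0.71856437, -0.27259602, -0.22525031])}
top {'vfov': 55.06717925202981, 'cx': 318.96687219433994, 'cy': 199.57530323076392, 'dist_coeffs': array([-0.09113125,  0.        ,  0.        ,  0.        ,  0.        ]), 'eye': array([0.46795122, 0.00385532, 0.92769125]), 'attitude': array([ 0.71224979, -0.69897291,  0.03879309, -0.051305  ])}
{'vfov': 69.8979947443843, 'cx': 315.4782863166439, 'cy': 194.4560157058735, 'dist_coeffs': array([-0.045756,  0.      ,  0.      ,  0.      ,  0.      ]), 'eye': array([ 0.28303791, -0.58916659,  0.38383857]), 'attitude': array([ 0.80510563, -0.57562486, -0.08402207,  0.11576371])} 0.1 [ 9.86345081e-01  1.64689474e-01 -1.26712471e-04 -8.61335143e-04]
```

View pics/scene0.png

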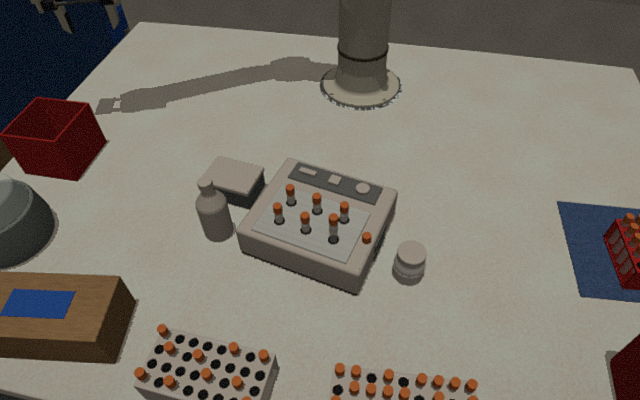

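View pics/top0.png

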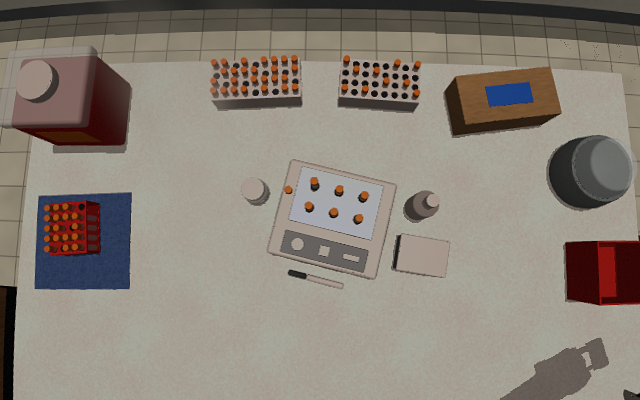

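The top view shows the round key at about (297,244). The six caps are at (314,182), (339,189), (364,197), (309,207), (334,213) and (358,219), and the spare cap is at (288,189). In the scene view the rear +y cap at (334,219) looks high, so I'll triangulate to check.

```bash
cat > h.py <<'E'
import numpy as np, cv2
from scipy.spatial.transform import Rotation as R
def rays(c,px):
    f=200/np.tan(np.radians(c["vfov"])/2); K=np.array([[f,0,c["cx"]],[0,f,c["cy"]],[0,0,1]])
    u=cv2.undistortPoints(np.array(px,float).reshape(-1,1,2),K,c["dist_coeffs"])[:,0]
    d=R.from_quat(c["attitude"]).apply(np.c_[u,np.ones(len(u))]); return d/np.linalg.norm(d,axis=1)[:,None]
def onplane(c,px,z):
    d=rays(c,px); return c["eye"]+d*((z-c["eye"][2])/d[:,2])[:,None]
def tri(e1,d1,e2,d2):
    t=np.linalg.lstsq(np.c_[d1,-d2],e2-e1,rcond=None)[0]; a=e1+t[0]*d1; b=e2+t[1]*d2
    return (a+b)/2,np.linalg.norm(a-b)
def orange(im,amin=15):
    h=cv2.cvtColor(im,cv2.COLOR_RGB2HSV); m=cv2.inRange(h,(3,130,90),(20,255,255))
    n,l,s,c=cv2.connectedComponentsWithStats(m); return [(c[i],s[i]) for i in range(1,n) if s[i,4]>=amin],l
E
python3 - <<'E'
from h import *
from bench import viewer
a=cv2.imread("pics/top0.png")[:,:,::-1]; b=cv2.imread("pics/scene0.png")[:,:,::-1]
A,B=viewer.get_calibration("top"),viewer.get_calibration("scene")
pa=[c for c,s in orange(a)[0] if 275<c[0]<375 and 165<c[1]<230]
pb=[c for c,s in orange(b)[0] if 260<c[0]<380 and 175<c[1]<250]
ra,rb=rays(A,pa),rays(B,pb)
for i,p in enumerate(pa):
    for j,q in enumerate(pb):
        X,e=tri(A["eye"],ra[i],B["eye"],rb[j])
        if e<.006 and .05<X[2]<.18: print(p.round(1),q.round(1),X.round(4),round(e,4))
print(onplane(A,[(297,244),(324,251),(351,258)],.088), onplane(A,pa,.12))
E
```

```text
[313.9 180.6] [333.  216.8] [0.6074 0.0305 0.1464] 0.0009
[339.1 188.6] [304.3 215. ] [ 0.5948 -0.0228  0.1251] 0.0003
[287.8 189.1] [366.1 235.3] [0.5966 0.089  0.0947] 0.0004
[364.2 194.7] [276.9 205.7] [ 0.5827 -0.076   0.1254] 0.0004
[308.3 205. ] [343.8 204.5] [0.5587 0.0416 0.1257] 0.0006
[333.5 211.4] [316.2 195.7] [ 0.5462 -0.0116  0.1254] 0.0007
[358.6 217.5] [289.4 187. ] [ 0.5342 -0.0646  0.126 ] 0.0001
[[ 0.47699699  0.06576454  0.088     ]
 [ 0.46303526  0.00664511  0.088     ]
 [ 0.44904546 -0.05215115  0.088     ]] [[ 0.6121647   0.0309461   0.12      ]
 [ 0.59567    -0.02312113  0.12      ]
 [ 0.59269872  0.0861959   0.12      ]
 [ 0.58350104 -0.07671427  0.12      ]
 [ 0.55942228  0.04157243  0.12      ]
 [ 0.54680663 -0.01200632  0.12      ]
 [ 0.53468296 -0.06520403  0.12      ]]
```

The high tube is the rear +y one. Its home position fits the grid at about (0.607, 0.030), its cap top is about 21 mm above the others, and the box yaw is about -0.227. I'll close the fingers, raise, go above it and check with the wrist camera.

```bash
cat >> h.py <<'E'
YAW=-0.227
def down(yaw,flip=False):
    a=yaw+(np.pi if flip else 0); y=np.array([-np.sin(a),np.cos(a),0]); z=np.array([0,0,-1.])
    return R.from_matrix(np.c_[np.cross(y,z),y,z]).as_quat()
E
python3 - <<'E'
from h import *
from bench import manip, effector, viewer
effector.close(5)
p=manip.current_tool_pos(); manip.servo_line([p[0],p[1],.32],vel=.2)
T=[.607,.030,.25]
qs=[(manip.solve_ik(T,down(YAW,f)),f) for f in (0,1)]
print(qs)
q,f=min([x for x in qs if x[0] is not None],key=lambda x:np.abs(np.array(x[0])-manip.current_q()).max())
manip.move_pose(T,down(YAW,f))
c=viewer.get_calibration("wrist"); im=viewer.get_image("wrist"); cv2.imwrite("pics/w1.png",im[:,:,::-1])
np.save("w1.npy",c,allow_pickle=True)
print(f,manip.current_clock(),manip.current_tool_pos(),manip.current_force(),manip.current_finger_gap(),c["eye"])
E
```

```text
[(array([ 0.77429719,  0.75172524, -1.38816045,  1.58196044,  0.74434008,
        1.43823093,  0.67378617]), 0), (array([ 0.72136642,  0.63745505, -1.2218386 ,  1.58328111,  0.60953122,
        1.35562952, -2.37006299]), 1)]
0 5.0417 [0.60716891 0.02874801 0.24983828] [-1.01705319  0.22807965 -0.13677847] 0.0004991296581403228 [0.53261012 0.04652736 0.43997117]
```

View pics/w1.png

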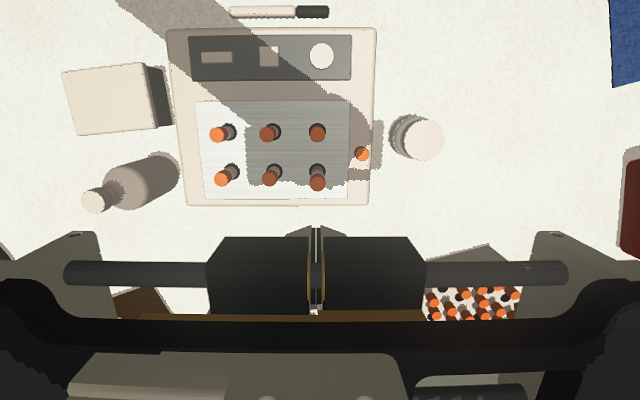

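The wrist view shows the high tube's cap at (317,184), longer than the others, and the round key at (321,56). The fingertips are at about (316,230), and nothing is in the way. I'll triangulate wrist against top.

Run:
```python
from h import *
from bench import viewer
w=cv2.imread("pics/w1.png")[:,:,::-1]; a=cv2.imread("pics/top0.png")[:,:,::-1]; s=cv2.imread("pics/scene0.png")[:,:,::-1]
W=np.load("w1.npy",allow_pickle=True).item(); A,S=viewer.get_calibration("top"),viewer.get_calibration("scene")
n,l,st,c=cv2.connectedComponentsWithStats(cv2.inRange(cv2.cvtColor(w,cv2.COLOR_RGB2HSV),(3,110,60),(20,255,255)))
pw=[c[i] for i in range(1,n) if st[i,4]>60 and c[i][1]<200]
pa=[c for c,_ in orange(a)[0] if 275<c[0]<375 and 165<c[1]<230]
rw,ra=rays(W,pw),rays(A,pa)
for i in range(len(pw)):
    for j in range(len(pa)):
        X,e=tri(W["eye"],rw[i],A["eye"],ra[j])
        if e<.006 and .07<X[2]<.17: print(pw[i].round(1),pa[j].round(1),X.round(4),round(e,4))
def blob(im,x,y,r):   # bright key: Otsu in window, component at seed
    g=cv2.cvtColor(im,cv2.COLOR_RGB2GRAY)[y-r:y+r+1,x-r:x+r+1]
    _,m=cv2.threshold(g,0,255,cv2.THRESH_OTSU); n,l,st,c=cv2.connectedComponentsWithStats(m)
    i=l[r,r]; return c[i]+[x-r,y-r],st[i]
P={}
for nm,im,C,seeds in (("w",w,W,[(321,56,17)]),("t",a,A,[(297,244,9)]),("s",s,S,[(363,187,9)])):
    p,stt=blob(im,*seeds[0]); P[nm]=(C["eye"],rays(C,[p])[0]); print(nm,p,stt,onplane(C,[p],.088))
for u,v in ("wt","ws","ts"): print(u,v,tri(*P[u],*P[v]))
```

```text
[218.2 134. ] [358.6 217.5] [ 0.5333 -0.0648  0.1189] 0.003
[267.3 133.7] [333.5 211.4] [ 0.5456 -0.0115  0.1193] 0.0027
[316.9 133.7] [308.3 205. ] [0.5571 0.0418 0.1307] 0.0026
[222.3 177.9] [364.2 194.7] [ 0.5827 -0.0773  0.1145] 0.0031
[269.5 177.7] [339.1 188.6] [ 0.5956 -0.0236  0.1117] 0.0028
[317.1 181.9] [313.9 180.6] [0.612  0.0304 0.1157] 0.0022
w [321.17610063  55.41090147] [  6   4  24  26 477] [[0.47509735 0.06648729 0.088     ]]
t [296.88333333 243.68333333] [  3   3  13  12 120] [[0.47767897 0.06603711 0.088     ]]
s [362.47787611 187.4159292 ] [  2   5  14  10 113] [[0.47510041 0.06625637 0.088     ]]
w t (array([0.4774787 , 0.06532503, 0.10233729]), np.float64(0.0007007771463039311))
w s (array([0.47512791, 0.06637185, 0.08805903]), np.float64(0.0002272371476652065))
t s (array([0.47760046, 0.06615493, 0.09056895]), np.float64(0.0006222099038369526))
```

Key at (0.4755, 0.0663, 0.088) from wrist and scene. The tube is at (0.6065, 0.0305), which matches both the tube grid and the offset from the key. Now I'll press the tube in small, force-guarded steps.

Run:
```python
from h import *
from bench import manip, viewer
x,y=.6065,.0305
q=down(YAW)
manip.servo_line([x,y,.165],ori=q,vel=.1); f0=manip.current_force()[2]
print(manip.current_tool_pos(),f0,manip.current_clock())
z=.154; log=[]
while z>.121:
    manip.servo_line([x,y,z],vel=.02)
    f=manip.current_force()[2]-f0; p=manip.current_tool_pos(); log.append((round(z,4),round(p[2],4),round(f,1)))
    if f>11: break
    z-= .002 if p[2]>.1295 else .0006
print(log,manip.current_clock(),manip.current_tool_pos())
```

```text
[0.60696568 0.03086696 0.16567176] 0.17006076377956852 6.0417
[(0.154, np.float64(0.154), np.float64(-0.4)), (0.152, np.float64(0.1519), np.float64(0.3)), (0.15, np.float64(0.1499), np.float64(-0.1)), (0.148, np.float64(0.1478), np.float64(-0.2)), (0.146, np.float64(0.1458), np.float64(0.1)), (0.144, np.float64(0.1438), np.float64(-0.1)), (0.142, np.float64(0.1418), np.float64(-1.2)), (0.14, np.float64(0.1398), np.float64(-0.3)), (0.138, np.float64(0.1378), np.float64(-0.5)), (0.136, np.float64(0.1358), np.float64(-0.3)), (0.134, np.float64(0.1338), np.float64(0.2)), (0.132, np.float64(0.1318), np.float64(-0.5)), (0.13, np.float64(0.1298), np.float64(-0.1)), (0.128, np.float64(0.1278), np.float64(0.4)), (0.1274, np.float64(0.1274), np.float64(-0.8)), (0.1268, np.float64(0.1268), np.float64(0.7)), (0.1262, np.float64(0.1262), np.float64(-0.7)), (0.1256, np.float64(0.1256), np.float64(-0.2)), (0.125, np.float64(0.125), np.float64(-0.5)), (0.1244, np.float64(0.1244), np.float64(-1.0)), (0.1238, np.float64(0.1237), np.float64(-0.4)), (0.1232, np.float64(0.1232), np.float64(-0.4)), (0.1226, np.float64(0.1226), np.float64(-0.1)), (0.122, np.float64(0.122), np.float64(-0.5)), (0.1214, np.float64(0.1213), np.float64(-0.7))] 12.7417 [0.60646317 0.03048009 0.12134625]
```

There was no contact force down to 121 mm, so I need to look before moving again.

Run:
```python
from h import *
from bench import manip, viewer
s=viewer.get_image("scene");w=viewer.get_image("wrist"); cv2.imwrite("pics/s2.png",s[:,:,::-1]); cv2.imwrite("pics/w2.png",w[:,:,::-1])
a=cv2.resize(s[140:290,220:420],None,fx=3,fy=3,interpolation=2)
b=cv2.resize(w[60:260,200:420],(400,450)) if 0 else None
cv2.imwrite("pics/s2c.png",a[:,:,::-1]); print(manip.current_finger_gap(),manip.current_force())
```

```text
0.0007595957727087509 [-0.0268601  -0.87699331 -0.17083739]
```

View pics/s2c.png

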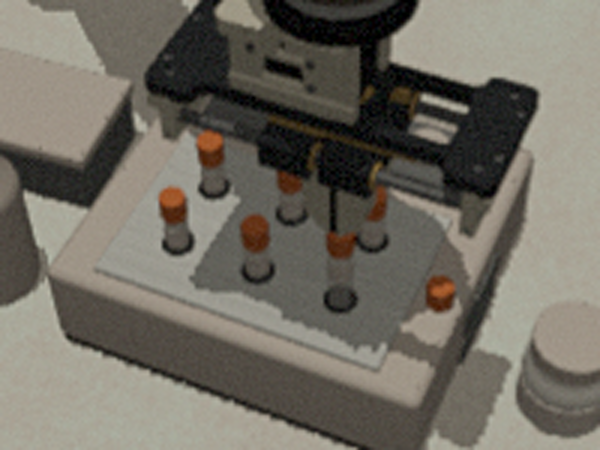

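View pics/w2.png

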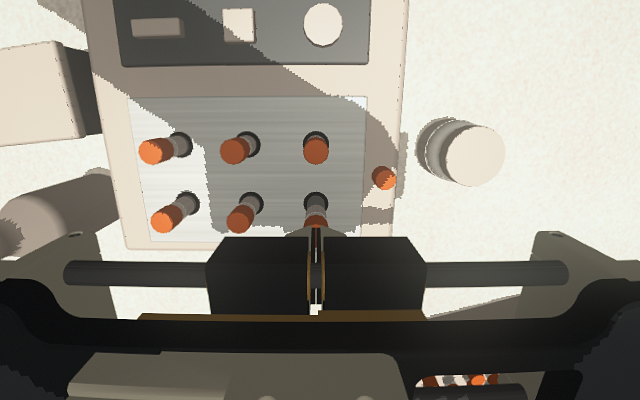

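The scene view shows the tube still about 10 mm high, with its cap at crop (340,245) and the fingertips right at the cap top. The wrist view shows the cap at (316,220) just under the fingertips. I'll check numerically whether the tips are on it, by comparing cap extents and projecting the TCP.

Run:
```python
from h import *
from bench import manip, viewer
def proj(c,X):
    f=200/np.tan(np.radians(c["vfov"])/2); K=np.array([[f,0,c["cx"]],[0,f,c["cy"]],[0,0,1]])
    Rm=R.from_quat(c["attitude"]).as_matrix().T
    return cv2.projectPoints(np.array(X,float).reshape(-1,1,3),cv2.Rodrigues(Rm)[0],-Rm@c["eye"],K,c["dist_coeffs"])[0][:,0].round(1)
S=viewer.get_calibration("scene");W=viewer.get_calibration("wrist")
p=manip.current_tool_pos()
print("TCP",p,"S",proj(S,p),"W",proj(W,p))
zs=np.array([.107,.125,.128,.146]); print("cap axis pts S",proj(S,np.c_[np.full(4,.607),np.full(4,.0305),zs]).tolist(),"W",proj(W,np.c_[np.full(4,.607),np.full(4,.0305),zs]).tolist())
for n in ("scene0","s2"):
    im=cv2.imread(f"pics/{n}.png")[:,:,::-1]
    m=cv2.inRange(cv2.cvtColor(im,cv2.COLOR_RGB2HSV),(3,110,50),(20,255,255)); k,l,st,c=cv2.connectedComponentsWithStats(m)
    print(n,[st[i].tolist() for i in range(1,k) if st[i,4]>8 and 260<c[i][0]<380 and 170<c[i][1]<250])
im=cv2.imread("pics/w2.png")[170:260,270:370]; cv2.imwrite("pics/w2c.png",cv2.resize(im,None,fx=6,fy=6,interpolation=cv2.INTER_CUBIC))
```

```text
TCP [0.60648488 0.03050149 0.12139484] S [[332.8 225.6]] W [[315.1 222.3]]
cap axis pts S [[332.7, 230.9], [332.7, 224.5], [332.7, 223.5], [332.8, 216.8]] W [[315.3, 215.9], [315.3, 224.9], [315.3, 226.6], [315.2, 237.7]]
scene0 [[286, 184, 8, 12, 86], [312, 193, 9, 12, 86], [340, 201, 9, 13, 92], [273, 202, 9, 13, 95], [300, 212, 9, 12, 92], [329, 213, 10, 13, 102], [362, 232, 9, 12, 93]]
s2 [[350, 169, 10, 9, 34], [310, 179, 18, 6, 26], [286, 183, 9, 13, 93], [323, 189, 3, 7, 10], [344, 194, 4, 4, 9], [312, 197, 9, 8, 49], [342, 198, 7, 16, 56], [273, 202, 9, 13, 92], [300, 212, 10, 12, 95], [329, 217, 10, 9, 72], [362, 232, 10, 12, 97]]
```

View pics/w2c.png

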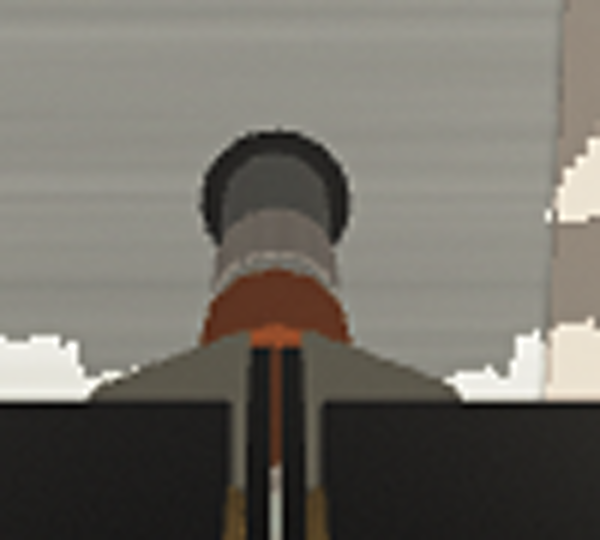

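The cap hasn't moved: its bottom edge is at row 226 both before and after. The visible fingertips project about 24 mm higher than the reported TCP, just over the cap top, so this is no miss sideways. The shut tips simply sit higher than the TCP frame. I'll check grip_depth and carry on down with a tight force guard.

Run:
```python
from h import *
from bench import manip
print(manip.grip_depth)
x,y=.6065,.0305; f0=-.2; zc=None; z=manip.current_tool_pos()[2]; log=[]
while z>.09:
    z-=.001 if zc is None or zc-z<.017 else .0004
    manip.servo_line([x,y,z],vel=.02)
    f=manip.current_force()[2]-f0; log.append((round(z,4),round(manip.current_tool_pos()[2],4).item(),round(f,1).item()))
    if zc is None and f>2.5: zc=z
    if f>9 or (zc is None and z<.112): break
print(log,zc,manip.current_clock(),manip.current_force(),manip.current_tool_pos())
```

```text
0.0188
[(np.float64(0.1204), 0.1203, 0.4), (np.float64(0.1194), 0.1193, 0.0), (np.float64(0.1184), 0.1183, -0.3), (np.float64(0.1174), 0.1173, 0.3), (np.float64(0.1164), 0.1163, 0.7), (np.float64(0.1154), 0.1153, 0.1), (np.float64(0.1144), 0.1145, 0.3), (np.float64(0.1134), 0.1137, 4.0), (np.float64(0.1124), 0.1126, 5.4), (np.float64(0.1114), 0.1115, 4.2), (np.float64(0.1104), 0.1104, 4.0), (np.float64(0.1094), 0.1094, 2.9), (np.float64(0.1084), 0.1084, 3.6), (np.float64(0.1074), 0.1074, 4.6), (np.float64(0.1064), 0.1064, 3.6), (np.float64(0.1054), 0.1054, 3.6), (np.float64(0.1044), 0.1043, 3.8), (np.float64(0.1034), 0.1033, 3.8), (np.float64(0.1024), 0.1023, 3.6), (np.float64(0.1014), 0.1014, 4.4), (np.float64(0.1004), 0.1004, 3.7), (np.float64(0.0994), 0.0994, 4.5), (np.float64(0.0984), 0.0983, 3.4), (np.float64(0.0974), 0.0974, 3.3), (np.float64(0.0964), 0.0963, 3.2), (np.float64(0.096), 0.096, 3.9), (np.float64(0.0956), 0.0956, 4.7), (np.float64(0.0952), 0.0952, 4.7), (np.float64(0.0948), 0.0948, 5.7), (np.float64(0.0944), 0.0944, 4.5), (np.float64(0.094), 0.094, 5.1), (np.float64(0.0936), 0.0936, 4.8), (np.float64(0.0932), 0.0933, 5.9), (np.float64(0.0928), 0.0932, 8.0), (np.float64(0.0924), 0.0932, 10.2)] 0.11339483695284094 21.5917 [ 0.35006079  1.5538752  10.01728295] [0.60657375 0.03053547 0.09318251]
```

Contact came at TCP 0.1138 and the hard stop at 0.0932, a travel of 20.6 mm with force peaking around 10 N, so the tube is home. The real tips sit about 32 mm above the TCP, so the key top should be reached at about 0.056. I'll lift, go over the key and verify the tube level in passing.

Run:
```python
from h import *
from bench import manip, viewer
manip.servo_line([.6065,.0305,.15],vel=.1)
manip.servo_line([.4755,.0663,.15],ori=down(YAW),vel=.15)
a=viewer.get_image("top"); b=viewer.get_image("scene"); cv2.imwrite("pics/s3.png",b[:,:,::-1])
def comps(im): 
    m=cv2.inRange(cv2.cvtColor(im,cv2.COLOR_RGB2HSV),(3,110,60),(20,255,255)); k,l,st,c=cv2.connectedComponentsWithStats(m); return [(c[i],st[i].tolist()) for i in range(1,k) if st[i,4]>25]
A,B=viewer.get_calibration("top"),viewer.get_calibration("scene")
pa=[c for c,s in comps(a) if 275<c[0]<375 and 165<c[1]<230]; pbs=[(c,s) for c,s in comps(b) if 260<c[0]<380 and 175<c[1]<250]
ra,rb=rays(A,pa),rays(B,[c for c,s in pbs])
for i in range(len(pa)):
    for j in range(len(pbs)):
        X,e=tri(A["eye"],ra[i],B["eye"],rb[j])
        if e<.004 and .06<X[2]<.18: print(pbs[j][1],X.round(4),round(e,4))
print(manip.current_clock(),manip.current_tool_pos(),manip.current_force())
cv2.imwrite("pics/s3c.png",cv2.resize(b[130:290,220:430],None,fx=3,fy=3,interpolation=2)[:,:,::-1])
```

```text
[329, 221, 9, 13, 97] [0.607  0.0305 0.1188] 0.0004
[300, 212, 9, 12, 90] [ 0.595  -0.0228  0.1188] 0.0006
[273, 202, 9, 13, 93] [ 0.5828 -0.0761  0.1194] 0.0006
[312, 193, 9, 12, 87] [ 0.5465 -0.0116  0.1189] 0.0009
[286, 184, 8, 12, 86] [ 0.5343 -0.0648  0.1195] 0.0004
23.475 [0.4763558  0.06613182 0.15003716] [ 0.55432093 -0.61918675 -0.08902287]
```

View pics/s3c.png

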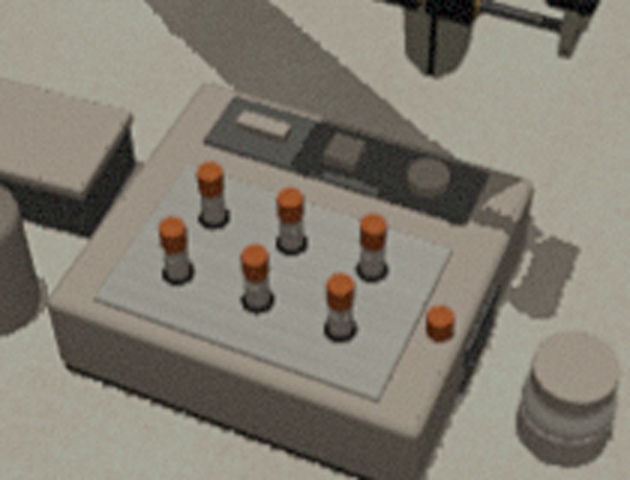

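All the caps triangulate at 0.119, so the tube is level with the rest and the others haven't moved. The scene crop shows the tips at (437,72), right above the round key at (428,175). Now I'll press the key with the force guard.

Run:
```python
from h import *
from bench import manip, viewer
x,y=.4755,.0663
manip.servo_line([x,y,.066],vel=.08); f0=np.mean([manip.current_force()[2] for _ in range(3)])
z=.062; log=[]; ok=False
while z>.046:
    manip.servo_line([x,y,z],vel=.02); f=manip.current_force()[2]-f0
    log.append((round(float(z),4),round(float(manip.current_tool_pos()[2]),4),round(float(f),1)))
    if f>8: ok=True; break
    z-=.0005
manip.sleep(.5); print(log,ok,manip.current_force(),manip.current_tool_pos(),manip.current_clock())
manip.servo_line([x,y,.16],vel=.08)
b=viewer.get_image("scene"); w=viewer.get_image("wrist"); cv2.imwrite("pics/s4.png",b[:,:,::-1]); cv2.imwrite("pics/w4.png",w[:,:,::-1])
d=np.abs(b.astype(int)-cv2.imread("pics/s3.png")[:,:,::-1]).max(2)[185:290,190:440]; print("changed px",(d>60).sum())
print(manip.current_clock(),manip.current_force())
```

```text
[(0.062, 0.062, -1.7), (0.0615, 0.0615, -0.4), (0.061, 0.061, -0.5), (0.0605, 0.0605, -1.8), (0.06, 0.06, -0.8), (0.0595, 0.0595, -0.5), (0.059, 0.059, -0.9), (0.0585, 0.0585, -1.7), (0.058, 0.058, -0.9), (0.0575, 0.0575, -0.3), (0.057, 0.057, -0.3), (0.0565, 0.0565, 0.3), (0.056, 0.0561, 0.6), (0.0555, 0.0556, 2.2), (0.055, 0.055, 1.3), (0.0545, 0.0545, 1.7), (0.054, 0.054, 2.5), (0.0535, 0.0535, 1.5), (0.053, 0.053, 2.6), (0.0525, 0.0525, 4.2), (0.052, 0.052, 3.6), (0.0515, 0.0515, 3.8), (0.051, 0.0512, 6.6), (0.0505, 0.0511, 11.3)] True [-2.03576921 -1.50667844 12.0182304 ] [0.47559905 0.0663093  0.05111633] 31.275
changed px 0
32.8917 [ 0.14291095  0.04776014 -0.230744  ]
```

Contact at 0.056 and the stop at 0.051 give the full 5 mm stroke, held 0.5 s and released. Nothing else changed in the scene image, so I'm handing in.

```bash
python3 -c "
from bench import manip
print(manip.hand_in(), manip.current_clock())"
```

```text
the job is handed in; nothing more can be done
the job is handed in; nothing more can be done
```

The high tube is pressed home level with the other five, the round start key was pressed its full 5 mm for half a second and released, the scene-camera check showed nothing else moved, and the job was handed in at about 33 s.

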